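Index a flange to the next stop on a spring-pin turntable

TASK

Turn the red flange on to its next stop: draw the turntable's spring pin, swing the turntable anticlockwise (seen from above), and let the pin drop fully home in the very next hole, which you have to find by feel. Never force the pin sideways or run past the next hole, leave the other things on the table where they are, and let go of the knob at the end.

Things in the scene. Friction and masses are not known exactly. Their poses are not given: they have to be found in the camera images.
- indexer: Teal round base of the turntable, 270 mm across, fixed to the table; origin at the centre of its underside, z up along the turning axis. With its post (on its x axis turned +165 degrees) it carries a 16 mm thick teal arm, top 156 mm above the table, that ends 40 mm from the axis above the flange; below it a brass guide. The knob starts on the +x axis of this body.
- turn_axis (a point): Point on the vertical turning axis at the turntable's upper face, 66 mm above the table. The aluminium turntable is 260 mm across; the red flange on it is 148 mm across, its top 84 mm above the table, with a clamp nut on it to 102 mm.
- turntable (a joint): Angle of the turntable in its base, rad: 0 at the start, growing anticlockwise seen from above. Stiff bearing: about 0.12 N m of friction, it stays where left. Limits -0.4 and 1.62. The pin starts in the hole at 0. The next hole lies at an angle set differently each time, anywhere from 0.63 to 1.05 rad, hidden under the turntable and not measured; a further, wrong hole lies 0.63 rad beyond it. Anything above 1.2 rad counts as run past.
- plunger (a joint): Height of the spring pin, m: 0 = fully home in a hole, 0.008 to 0.009 = tip riding on top of the flat ring between holes, 0.016 = fully drawn (stop). The spring pushes it down with about 5.4 N at 0, about 8 N while it rides and 10 N at 0.016; it drops home by itself once over a hole (tip 8 mm with a rounded end, hole 10 mm) and then locks the turntable.
- knob (a point): Centre of the grip of the pin's pull knob: upright black cylinder with a yellow band, 28 mm diameter, 30 mm high (this point is its middle), 105 mm from the turning axis and carried round by the turntable. With the pin home this point is 111 mm above the table; the guide boss below it (34 mm diameter) ends 10 mm below the knob. Pulling the knob straight up draws the pin, pushing it sideways turns the turntable.
- pin_tip: Hidden steel tip of the index pin, 8 mm diameter, rounded end; origin at its lowest point, 74 mm below the knob's grip centre. It bends if it is loaded with more than 40 N (sideways against the hole, or down on the ring).
- marker: White marker pen with black cap, 132 mm long, lying by the turntable; leave it.
- bolt: Steel bolt 43 mm high standing on its head by the turntable; leave it.
- g_clamp: Red G-clamp about 160 mm long, lying; leave it.
- spare_flange: Loose red ring, 190 mm across, 22 mm thick; leave it.
- brush_wheel: Black brush wheel, 116 mm across, 38 mm high; leave it.
- tape_roll: Cardboard-coloured tape roll, 100 mm across, 45 mm high; leave it.
- paint_tin: Red tin, 80 mm across, 100 mm high; leave it.
- spanner: Steel spanner, lying; leave it.

How it is judged:
By the outcome, as a careful person would: the job done as asked, in the order asked, and still so for the second after the job is handed in, with the robot touching nothing.
It also fails if it takes over 40 s, if anything falls off the work surface, if the arm or the gripper's body presses on something with over 40 N, if the wrist force passes 120 N, or if a joint passes its speed limit or range.

ROBOT

A 6-joint arm with a two-finger parallel gripper is mounted at the origin on the work surface. World frame = base frame: x ahead of the robot, y to its left, z up, the work surface at z = 0. Lengths are in m, angles in rad, forces in N, time in s.
With the tool pointing down it reaches from about 0.3 to 0.875 m from the base axis. Payload 6.4 kg.
Tool frame: the origin (TCP) lies at the very end of the fingers, on their centre line; the grasp point (between the pads) lies 19 mm behind it; z points along the fingers, y is the line along which they close (so a half turn about z gives the same grasp; the last joint's range is limited). The gripper opens to 88 mm and grips with 3 to 60 N. Pads are 18 mm wide; open, the fingers measure 123 mm over their backs; the gripper's body (75 mm by 187 mm) begins 45 mm behind the grasp point.
Start: joints at [1.088, 0.181, 1.607, -0, 1.354, -0.206], TCP at [0.157, 0.553, 0.204] pointing down, gripper open.
Joint ranges: [-2.99, 2.99], [-0.89, 2.07], [0.3, 2.58], [-1.14, 4.28], [0, 2.63], [-3.12, 3.12]. Speed limits (rad/s): [2.57, 2.57, 3.01, 3.14, 3.14, 3.14].

INTERFACE

Orientations are given as [roll, pitch, yaw] about the fixed x, y, z axes, in that order (R = Rz(yaw) Ry(pitch) Rx(roll)).
In Python, from cell import ctrl gives the robot as it stands. The module is installed in compiled form; this text tells all that it offers.
- The arm moves only by the tool move_arm, never from a script. Its argument "motion" is a list of rows, each an object of numbers: "tx", "ty", "tz": the shift along the tool's x, y, z in cm; "wx", "wy", "wz": the turn, a rotation vector about the tool's x, y, z in rad. In form: [{"tx": .., "ty": .., "tz": .., "wx": .., "wy": .., "wz": ..}, ...]. A call has 1 to 10 rows; each row shifts and turns the commanded pose from where the row before left it, along the tool's axes as they then stand; what a row does not reach is not made up. A row lasts 1/8 s, in which the tool goes at most 62.5 mm and 10.7 degrees, less where a joint would pass 70% of its speed; a pose out of reach is approached as far as the arm can. A call is refused whole if a number of a shift passes 6.25 or a number of a turn 0.188, either way. A call with a gripper value outside its range is refused whole. "hand" is the opening, from 0 (shut) to 1 (fully open), set as the call begins (left out, the last holds). The fingers move at their own pace and stop on an object; the grip force is fixed at half the most. Time passes only in rows, so rows that do not move let the fingers close. It gives the time, the measured TCP pose, the force, the opening and the grip force at its end, in the units of the state.
- ctrl.state(): the state, without advancing time (a new reading comes with each control period).
- ctrl.get_image(name): name is "scene" or "side" or "wrist"; returns a dict with "color" (480x640x3 uint8, red, green, blue), "vfov" (degrees; the focal length in pixels is half the picture's height over the tangent of half this angle, whatever the lens; pixels are square), "cx", "cy" (the principal point, pixels), "k1" (the pictures are not rectified: a ray, as slopes to the right and down, at radius r is drawn at 1 + k1 r^2 times it, then the intrinsics apply), "view" (4x4, takes a point from world to camera coordinates); the wrist camera has in their place "hand_eye" (4x4, takes a point from camera to tool coordinates, whose origin is the TCP and whose axes are the flange's). Camera axes: x right, y down, z forward; pixel columns grow to the right and rows downward; lengths in m; the calibration is good to about 2 mm. A picture is of the moment at which its call begins: read the wrist's pose just before it. There is no depth.
- ctrl.hand_in(): hands the job in; it is judged then, once.
Trained networks look in the newest picture that a camera, given by its name, has taken for a name from the list of things; names that differ only in an ending like _2 or _b are one class to them, and where a whole thing is asked for, a point or a joint stands for the part that bears it (a point fixed in the world has none). Each returns a list of dicts, best first, with "p" (0 to 1); they miss things now and then, are a little off and sometimes report something else, mostly with a low value. They report only what shows in the picture. A call takes as long as a camera call.
- ctrl.recognise(camera, thing): "position" ([x, y, z] in m, in the coordinates of the camera as it stood for that picture, good to about 4 mm: the middle of the surface that is visible of it).
The state is a dict: "time_s": time; "joints": joint angles; "dq": joint speeds; "effort": joint torques, N m; "position": TCP position; "ee_rot": TCP orientation; "force": force on the tool from outside, world axes, zero at the start; "torque": the same for the moment, N m; "width": finger opening in m; "finger_force": force on a finger pad.
Only numpy, scipy, OpenCV 4.12 (cv2) and the standard library are available. Lean on these libraries where they do the work, as an engineer would, in place of code of your own. Each camera call takes 0.05 s, during which the arm holds its last target. There are 200 camera calls.

## Working session

There is one attempt and no reset: what is moved stays moved. The work goes in short steps, Python scripts to look and compute and a tool call to move; the robot and the scene stay as the last step left them, time stands still between calls to the robot, and variables do not carry over. Pictures are saved under pics/ and viewed, at most 10 in all, crops included, and the job is handed in when it is done.

Besides the shell and the picture viewer there is one more tool, called after ">>>" as name(argument=value, ...), one argument or row to a line, values as JSON. move_arm: Moves the arm, as the interface text tells. Its arguments: {"type":"object","properties":{"motion":{"type":"array"},"hand":{"type":"number"}},"required":["motion"]}

```bash
mkdir -p pics; cat > h.py <<'E'
import numpy as np, cv2
from cell import ctrl
def snap(name,fn=None):
    im=ctrl.get_image(name)
    if fn: cv2.imwrite('pics/'+fn,im['color'][:,:,::-1])
    return im
def rec(cam,im,thing,T=None):
    # world positions
    M=np.linalg.inv(np.array(im['view'])) if 'view' in im else T@np.array(im['hand_eye'])
    return [(round(d['p'],2),np.round((M@np.r_[d['position'],1])[:3],4)) for d in ctrl.recognise(cam,thing)[:2]]
E
python3 - <<'E'
from h import *
s=ctrl.state(); print({k:np.round(v,3).tolist() for k,v in s.items()})
for c in ['scene','side']:
    im=snap(c,c+'0.png'); print(c,im['vfov'],im['k1'])
    for t in ['knob','indexer','turntable']: print(t,rec(c,im,t))
E
```

```text
{'time_s': 0.0, 'joints': [1.088, 0.181, 1.608, 0.0, 1.354, -0.206], 'dq': [-0.001, -0.001, 0.001, -0.002, 0.0, -0.0], 'effort': [0.001, -43.385, -34.186, 0.07, 0.038, -0.0], 'position': [0.157, 0.553, 0.203], 'ee_rot': [-3.14, -0.0, 2.865], 'force': [0.597, 0.043, -0.033], 'torque': [0.009, -0.039, 0.023], 'finger_force': 0.0, 'width': 0.088}
scene 50.745621257099394 -0.017395075111138223
knob [(0.67, array([ 0.6455, -0.0418,  0.1247]))]
indexer [(0.81, array([0.593 , 0.0296, 0.0658]))]
turntable [(0.82, array([0.5906, 0.0277, 0.0662]))]
side 43.65867440127464 -0.17327755800506234
knob [(0.42, array([ 0.6449, -0.0516,  0.1163]))]
indexer [(0.62, array([0.4184, 0.5152, 0.0168])), (0.56, array([ 0.5485, -0.0137,  0.0658]))]
turntable [(0.98, array([0.5639, 0.008 , 0.0637]))]
```

View pics/scene0.png

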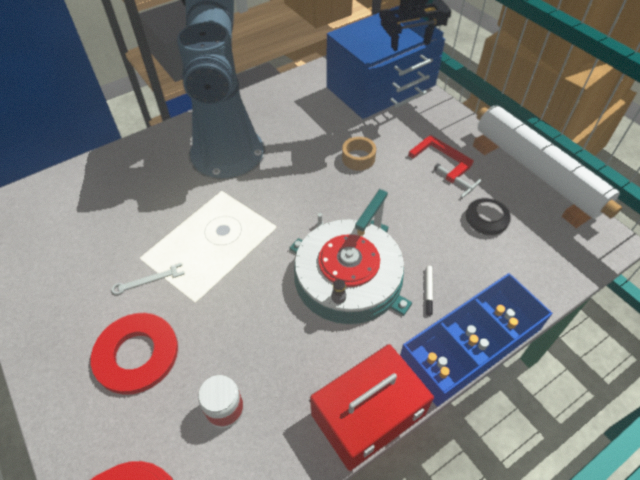

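View pics/side0.png

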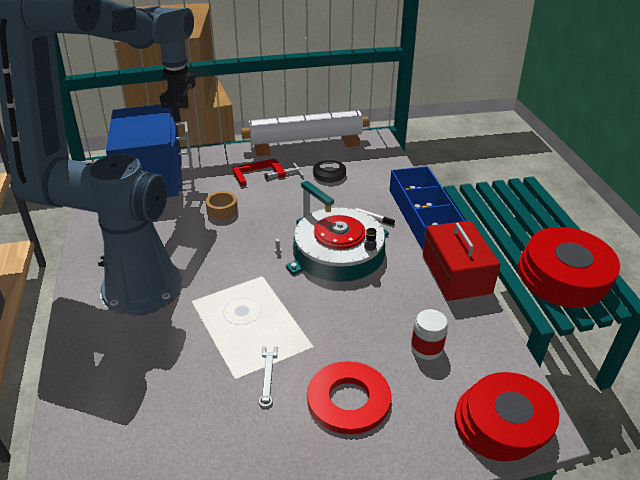

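The scene picture shows the knob at about (338,290) and the clamp nut at (349,256). In the side picture the knob is at about (371,238) and the nut at (341,227). The arm and post are on the far side from the knob, so I'll triangulate and plan the approach.

```bash
cat >> h.py <<'E'
from scipy.spatial.transform import Rotation as Ro
def ray(im,uv,T=None):
    f=240/np.tan(np.radians(im['vfov']/2)); d=(np.array(uv,float)-[im['cx'],im['cy']])/f
    r=np.linalg.norm(d); x=r
    for _ in range(20): x=r/(1+im['k1']*x*x)
    if r>0: d=d*x/r
    M=np.linalg.inv(np.array(im['view'])) if 'view' in im else T@np.array(im['hand_eye'])
    return M[:3,3],M[:3,:3]@np.r_[d,1]
def plane(im,uv,z,T=None):
    o,v=ray(im,uv,T); return o+v*(z-o[2])/v[2]
def tcp():
    s=ctrl.state(); T=np.eye(4); T[:3,:3]=Ro.from_euler('xyz',s['ee_rot']).as_matrix(); T[:3,3]=s['position']; return s,T
def totool(T,p): return np.round((T[:3,:3].T@(np.array(p)-T[:3,3]))*100,2)
E
python3 - <<'E'
from h import *
A=snap('scene');B=snap('side')
print('knob',plane(A,(339,290),.115),plane(B,(371,238),.115))
print('nut',plane(A,(349,256),.102),plane(B,(341,227),.102))
s,T=tcp(); print('hand_eye',np.round(snap('wrist')['hand_eye'],3).tolist())
k=(plane(A,(339,290),.115)+plane(B,(371,238),.115))/2
k[2]=.25; print(k,totool(T,k), np.round(T[:3,:3],3).tolist())
E
```

```text
knob [ 0.65053501 -0.04741506  0.115     ] [ 0.63591674 -0.06290079  0.115     ]
nut [0.58249913 0.02997356 0.102     ] [0.57234989 0.01795429 0.102     ]
hand_eye [[-0.001, -0.953, -0.303, 0.079], [1.0, -0.001, -0.0, 0.0], [-0.0, -0.303, 0.953, -0.181], [0.0, 0.0, 0.0, 1.0]]
[ 0.64322588 -0.05515793  0.25      ] [-63.38 -45.23  -4.6 ] [[-0.962, 0.273, -0.0], [0.273, 0.962, -0.0], [0.0, -0.0, -1.0]]
```

>>> move_arm(
  motion=[
    {"tx": -4.5,"ty": -3.2,"tz": -0.3},
    {"tx": -4.5,"ty": -3.2,"tz": -0.3},
    {"tx": -4.5,"ty": -3.2,"tz": -0.3},
    {"tx": -4.5,"ty": -3.2,"tz": -0.3},
    {"tx": -4.5,"ty": -3.2,"tz": -0.3},
    {"tx": -4.5,"ty": -3.2},
    {"tx": -4.5,"ty": -3.2},
    {"tx": -4.5,"ty": -3.2},
    {"tx": -4.5,"ty": -3.2},
    {"tx": -4.5,"ty": -3.2},
  ],
)

```text
validation failed for argument at $.mo...
```

>>> move_arm(
  motion=[
    {"tx": -4.6,"ty": -3.3},
    {"tx": -4.6,"ty": -3.3},
    {"tx": -4.6,"ty": -3.3},
    {"tx": -4.6,"ty": -3.3},
    {"wz": 0.165},
    {"wz": 0.165},
    {"wz": 0.165},
    {"wz": 0.165},
    {},
  ],
)

```text
validation failed for argument at $.mo...
```

```bash
python3 - <<'E'
from h import *
s,T=tcp(); print(s['time_s'],np.round(s['position'],4),np.round(s['ee_rot'],3),np.round(s['force'],2),np.round(s['joints'],2))
im=snap('wrist','w1.png')
for t in ['knob','indexer','turntable']: print(t,rec('wrist',im,t,T))
np.save('T1.npy',T)
E
```

```text
0.55 [0.1571 0.5531 0.204 ] [ 3.142 -0.     2.865] [-0.08 -0.49 -0.27] [ 1.09  0.18  1.61  0.    1.35 -0.21]
knob []
indexer []
turntable []
```

View pics/w1.png

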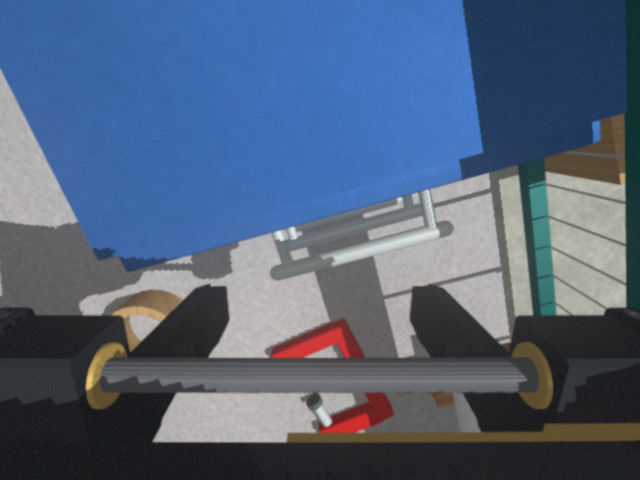

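Both moves were refused because each row needs all six numbers, so the arm hasn't moved. This wrist picture shows only the blue drawer unit at the top and the G-clamp near (340,380). I'll resend the moves with full rows.

>>> move_arm(
  motion=[
    {"tx": -4.5,"ty": -3.2,"tz": -0.3,"wx": 0,"wy": 0,"wz": 0},
    {"tx": -4.5,"ty": -3.2,"tz": -0.3,"wx": 0,"wy": 0,"wz": 0},
    {"tx": -4.5,"ty": -3.2,"tz": -0.3,"wx": 0,"wy": 0,"wz": 0},
    {"tx": -4.5,"ty": -3.2,"tz": -0.3,"wx": 0,"wy": 0,"wz": 0},
    {"tx": -4.5,"ty": -3.2,"tz": -0.3,"wx": 0,"wy": 0,"wz": 0},
    {"tx": -4.5,"ty": -3.2,"tz": 0,"wx": 0,"wy": 0,"wz": 0},
    {"tx": -4.5,"ty": -3.2,"tz": 0,"wx": 0,"wy": 0,"wz": 0},
    {"tx": -4.5,"ty": -3.2,"tz": 0,"wx": 0,"wy": 0,"wz": 0},
    {"tx": -4.5,"ty": -3.2,"tz": 0,"wx": 0,"wy": 0,"wz": 0},
    {"tx": -4.5,"ty": -3.2,"tz": 0,"wx": 0,"wy": 0,"wz": 0},
  ],
)

```text
time_s: 2.0
position: [0.5036, 0.1207, 0.2193]
ee_rot: [3.141, 0.001, 2.865]
force: [-0.1, 0.3, 0.5]
width: 0.0881
finger_force: 0.0
```

>>> move_arm(
  motion=[
    {"tx": -4.6,"ty": -3.3,"tz": 0,"wx": 0,"wy": 0,"wz": 0},
    {"tx": -4.6,"ty": -3.3,"tz": 0,"wx": 0,"wy": 0,"wz": 0},
    {"tx": -4.6,"ty": -3.3,"tz": 0,"wx": 0,"wy": 0,"wz": 0},
    {"tx": -4.6,"ty": -3.3,"tz": 0,"wx": 0,"wy": 0,"wz": 0.165},
    {"tx": 0,"ty": 0,"tz": 0,"wx": 0,"wy": 0,"wz": 0.165},
    {"tx": 0,"ty": 0,"tz": 0,"wx": 0,"wy": 0,"wz": 0.165},
    {"tx": 0,"ty": 0,"tz": 0,"wx": 0,"wy": 0,"wz": 0.165},
    {"tx": 0,"ty": 0,"tz": 0,"wx": 0,"wy": 0,"wz": 0},
  ],
)

```text
time_s: 3.0
position: [0.6434, -0.055, 0.2189]
ee_rot: [-3.141, -0.0, 2.206]
force: [-0.0, -0.0, -0.3]
width: 0.0884
finger_force: 0.0
```

```bash
python3 - <<'E'
from h import *
s,T=tcp(); print(s['time_s'],np.round(s['position'],4),np.round(s['ee_rot'],3),np.round(s['force'],2),np.round(s['joints'],2))
im=snap('wrist','w2.png')
for t in ['knob','indexer','turntable']: print(t,rec('wrist',im,t,T))
np.save('T2.npy',T)
E
```

```text
3.0 [ 0.6434 -0.055   0.2189] [-3.141 -0.     2.206] [-0.04 -0.01 -0.28] [-0.27  0.32  1.4  -0.    1.42 -0.9 ]
knob [(0.9, array([ 0.6412, -0.0402,  0.1294]))]
indexer [(0.81, array([0.5839, 0.025 , 0.0633]))]
turntable [(0.96, array([0.5856, 0.0253, 0.0626]))]
```

View pics/w2.png

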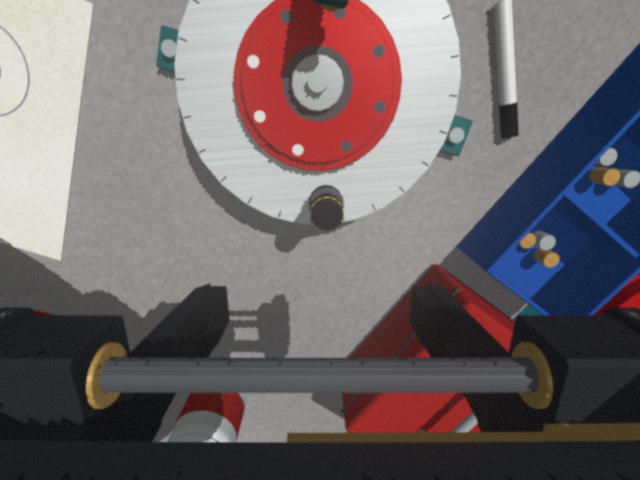

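The knob is at (327,207), with its top disc near (327,216). The nut is at (317,82), the red toolbox corner at (435,265), and the marker at about (505,70).

```bash
python3 - <<'E'
from h import *
T=np.load('T2.npy'); im=snap('wrist'); c=im['color']
cv2.imwrite('pics/w2c.png',cv2.resize(c[20:260,220:420,::-1],None,fx=3,fy=3,interpolation=cv2.INTER_CUBIC)[:,:][120:720])
print('knobtop',plane(im,(327,216),.126,T),'nut',plane(im,(317,82),.102,T))
# turntable rim points fit
g=[(177,90),(461,75),(330,225),(200,172),(430,172)]
P=np.array([plane(im,q,.066,T)[:2] for q in g]); 
a=np.linalg.lstsq(np.c_[2*P,np.ones(5)],(P**2).sum(1),rcond=None)[0]; print('rimfit',a[:2],np.sqrt(a[2]+a[0]**2+a[1]**2))
for z in (.0,.1,.13): print('box',z,plane(im,(435,265),z,T))
S=snap('scene');D=snap('side')
for z in (.08,.1,.13): print('box',z,plane(S,(388,347),z),plane(D,(461,221),z),plane(S,(312,400),z),plane(D,(424,225),z))
E
```

```text
knobtop [ 0.64130051 -0.04115609  0.126     ] nut [0.57239024 0.03849159 0.102     ]
rimfit [0.57396616 0.03557165] 0.13019432858545424
box 0.0 [ 0.81079689 -0.0338659   0.        ]
box 0.1 [ 0.75714293 -0.02323004  0.1       ]
box 0.13 [ 0.74104675 -0.02003928  0.13      ]
box 0.08 [ 0.80539293 -0.03062759  0.08      ] [0.93322211 0.00309893 0.08      ] [ 0.80929291 -0.22498216  0.08      ] [0.81828592 0.00670037 0.08      ]
box 0.1 [ 0.81155064 -0.03811064  0.1       ] [ 0.91959218 -0.02153144  0.1       ] [ 0.81537148 -0.22852117  0.1       ] [ 0.8068671  -0.01799929  0.1       ]
box 0.13 [ 0.82078721 -0.04933522  0.13      ] [ 0.89914728 -0.058477    0.13      ] [ 0.82448934 -0.23382967  0.13      ] [ 0.78973888 -0.05504877  0.13      ]
```

View pics/w2c.png

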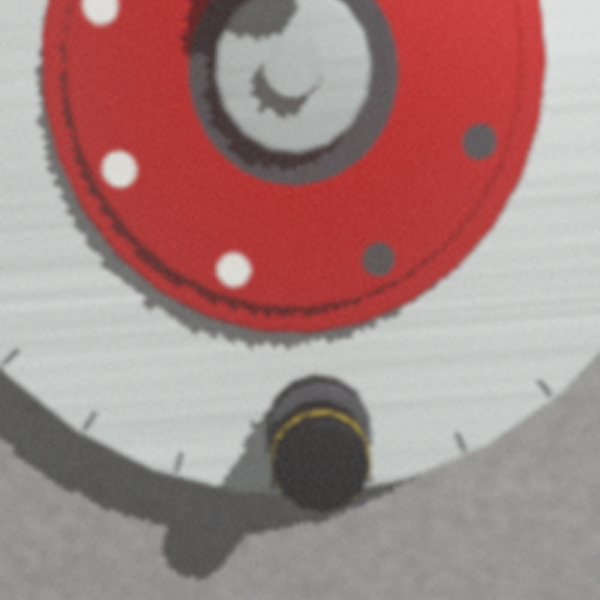

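>>> move_arm(
  motion=[
    {"tx": 1.17,"ty": 0.7,"tz": 0,"wx": 0,"wy": 0,"wz": 0},
    {"tx": 0,"ty": 0,"tz": 4,"wx": 0,"wy": 0,"wz": -0.08},
    {"tx": 0,"ty": 0,"tz": 4,"wx": 0,"wy": 0,"wz": 0},
    {"tx": 0,"ty": 0,"tz": 2,"wx": 0,"wy": 0,"wz": 0},
    {"tx": 0,"ty": 0,"tz": 0,"wx": 0,"wy": 0,"wz": 0},
  ],
)

```text
time_s: 3.98
position: [0.6411, -0.0406, 0.1176]
ee_rot: [-3.14, -0.003, 2.285]
force: [0.5, 0.4, -0.0]
width: 0.088
finger_force: 0.0
```

```bash
python3 - <<'E'
from h import *
s,T=tcp(); print(s['time_s'],np.round(s['position'],4),np.round(s['ee_rot'],3))
im=snap('wrist','w3.png')
for t in ['knob']: print(t,rec('wrist',im,t,T))
np.save('T3.npy',T)
E
```

```text
3.975 [ 0.6411 -0.0406  0.1176] [-3.140e+00 -3.000e-03  2.285e+00]
knob [(0.93, array([ 0.6381, -0.0365,  0.1304])), (0.72, array([0.5883, 0.0178, 0.0649]))]
```

View pics/w3.png

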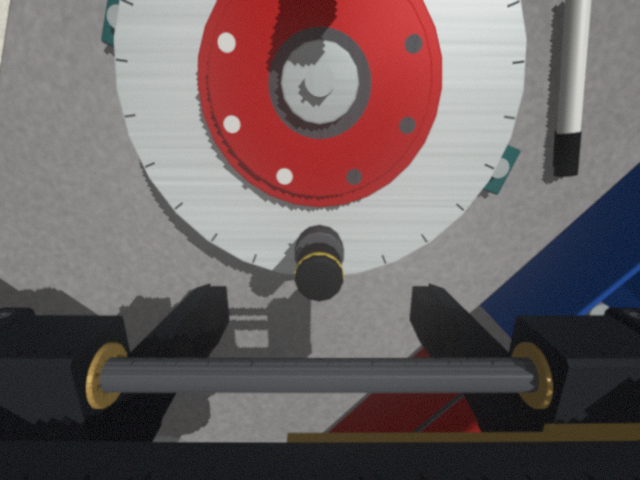

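The knob top is at (319,276), midway between the fingertips at x = 220 and 420. The nut is at (320,82), so the tool is aligned radially. Next I'll check the radial distance and close.

```bash
python3 - <<'E'
from h import *
T=np.load('T3.npy'); im=snap('wrist')
k=plane(im,(319,276),.126,T); n=plane(im,(320,82),.102,T); t=plane(im,(319,262),.119,T)
print(k,n,np.linalg.norm((k-n)[:2]),totool(T,k),totool(T,n))
E
```

```text
[ 0.63909089 -0.03840073  0.126     ] [0.57306233 0.03857891 0.102     ] 0.10141811799679816 [ 0.3  -0.01 -0.84] [10.44  0.05  1.59]
```

>>> move_arm(
  motion=[
    {"tx": 0.1,"ty": 0,"tz": 1.2,"wx": 0,"wy": 0,"wz": 0},
    {"tx": 0,"ty": 0,"tz": 1.15,"wx": 0,"wy": 0,"wz": 0},
    {"tx": 0,"ty": 0,"tz": 0,"wx": 0,"wy": 0,"wz": 0},
  ],
)

```text
time_s: 4.5
position: [0.6404, -0.0404, 0.0939]
ee_rot: [-3.14, -0.002, 2.285]
force: [-0.7, -0.7, 0.2]
width: 0.088
finger_force: 0.0
```

>>> move_arm(
  motion=[
    {"tx": 0,"ty": 0,"tz": 0,"wx": 0,"wy": 0,"wz": 0},
    {"tx": 0,"ty": 0,"tz": 0,"wx": 0,"wy": 0,"wz": 0},
    {"tx": 0,"ty": 0,"tz": 0,"wx": 0,"wy": 0,"wz": 0},
    {"tx": 0,"ty": 0,"tz": 0,"wx": 0,"wy": 0,"wz": 0},
    {"tx": 0,"ty": 0,"tz": 0,"wx": 0,"wy": 0,"wz": 0},
    {"tx": 0,"ty": 0,"tz": 0,"wx": 0,"wy": 0,"wz": 0},
  ],
  hand=0,
)

```text
time_s: 5.25
position: [0.6415, -0.0406, 0.0956]
ee_rot: [3.142, 0.0, 2.285]
force: [1.3, -0.1, 0.7]
width: 0.0304
finger_force: 0.0
```

>>> move_arm(
  motion=[
    {"tx": 0,"ty": 0,"tz": 0,"wx": 0,"wy": 0,"wz": 0},
    {"tx": 0,"ty": 0,"tz": 0,"wx": 0,"wy": 0,"wz": 0},
  ],
)

```text
time_s: 5.5
position: [0.6415, -0.0406, 0.0955]
ee_rot: [-3.142, -0.0, 2.285]
force: [-0.6, -0.3, -0.3]
width: 0.0101
finger_force: 0.0
```

The fingers closed to 10 mm without touching anything, so I'll look before moving again.

```bash
python3 - <<'E'
from h import *
s,T=tcp(); print(s['time_s'],np.round(s['position'],4),np.round(s['ee_rot'],3),np.round(s['joints'],3),s['width'])
a=snap('wrist')['color']; b=snap('side'); c=b['color'][170:310,290:430]
cv2.imwrite('pics/w4.png',np.hstack([cv2.resize(a,(400,300)),cv2.resize(c,(300,300))])[:,:,::-1])
print(rec('side',b,'knob'))
E
```

```text
5.5 [ 0.6415 -0.0406  0.0955] [-3.142 -0.     2.285] [-0.247  0.436  1.512 -0.     1.194 -0.961] 0.01008046493209997
[]
```

View pics/w4.png

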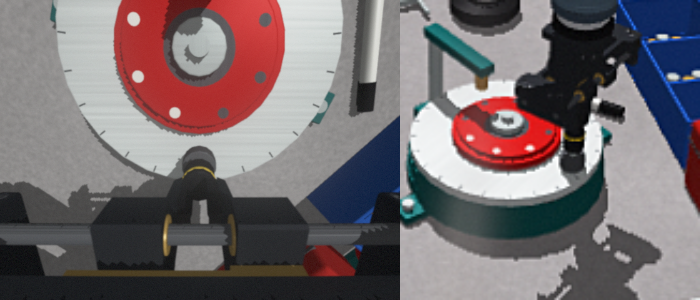

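```bash
python3 - <<'E'
from h import *
im=snap('wrist'); H=np.linalg.inv(np.array(im['hand_eye'])); f=240/np.tan(np.radians(im['vfov']/2)); print(f,im['k1'],im['cx'],im['cy'])
for p in [(0,0,0),(0,.044,0),(.009,.044,0),(-.009,.044,0),(0,.044,-.03),(.009,.044,-.03),(0,.06,-.05)]:
    q=H@np.r_[p,1]; s=q[:2]/q[2]; s=s*(1+im['k1']*(s@s)); print(p,np.round(s*f+[im['cx'],im['cy']],1))
a=im['color'][200:360,210:430,::-1]
cv2.imwrite('pics/w5.png',cv2.resize(a,None,fx=3.4,fy=3.4,interpolation=cv2.INTER_CUBIC))
E
```

```text
338.26747033273796 -0.009795448400391534 319.00613356613235 239.35407537369866
(0, 0, 0) [319.2 274.9]
(0, 0.044, 0) [395.1 274.9]
(0.009, 0.044, 0) [396.2 260.4]
(-0.009, 0.044, 0) [394. 289.]
(0, 0.044, -0.03) [408.  299.3]
(0.009, 0.044, -0.03) [409.5 282.7]
(0, 0.06, -0.05) [455.7 320.7]
```

View pics/w5.png

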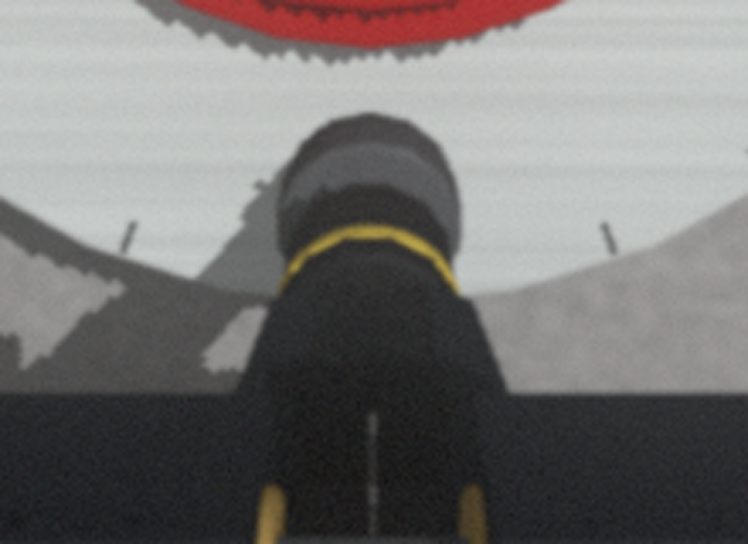

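The side crop shows the knob's yellow band at about (573,138) just under the fingertips. The wrist crop shows the closed fingers covering the knob top at about (370,290).

In the earlier open-finger view the finger spacing (183 px for 88 mm) puts the tips about 33 mm behind the reported TCP. So the fingers closed above the knob. I'll open, lower in stages while watching the force, and judge by the wrist picture.

>>> move_arm(
  motion=[
    {"tx": 0,"ty": 0,"tz": 0,"wx": 0,"wy": 0,"wz": 0},
    {"tx": 0,"ty": 0,"tz": 0,"wx": 0,"wy": 0,"wz": 0},
    {"tx": 0,"ty": 0,"tz": 0,"wx": 0,"wy": 0,"wz": 0},
    {"tx": 0,"ty": 0,"tz": 0,"wx": 0,"wy": 0,"wz": 0},
    {"tx": 0,"ty": 0,"tz": 0,"wx": 0,"wy": 0,"wz": 0},
  ],
  hand=0.7,
)

```text
time_s: 6.32
position: [0.6415, -0.0406, 0.0955]
ee_rot: [3.142, -0.0, 2.285]
force: [1.2, -0.1, -0.0]
width: 0.0481
finger_force: 0.0
```

```bash
python3 - <<'E'
from h import *
s,T=tcp(); print(s['time_s'],np.round(s['position'],4),s['width'])
b=snap('side'); a=snap('wrist')
V=np.array(b['view']); f=240/np.tan(np.radians(b['vfov']/2))
def pr(p):
    q=V@np.r_[p,1]; d=q[:2]/q[2]; d=d*(1+b['k1']*(d@d)); return d*f+[b['cx'],b['cy']]
im=b['color'].copy()
for dz,col in ((0,(255,0,0)),(.034,(0,255,0))):
    for y in (-.031,.031):
        p=T@np.r_[0,y,-dz,1]; u=pr(p[:3]); print(dz,y,u); cv2.circle(im,tuple(int(round(v*8)) for v in u),4,col,-1,shift=3)
c=im[170:270,310:430]
cv2.imwrite('pics/w6.png',np.hstack([cv2.resize(c,(480,400),interpolation=cv2.INTER_CUBIC),cv2.resize(a['color'][190:350,210:430],(320,400))])[:,:,::-1])
E
```

```text
6.325 [ 0.6415 -0.0406  0.0955] 0.04814481048308229
0 -0.031 [364.09242455 243.97539685]
0 0.031 [376.35427607 232.91118196]
0.034 -0.031 [364.754522   234.14292151]
0.034 0.031 [377.14831994 223.17854314]
```

View pics/w6.png

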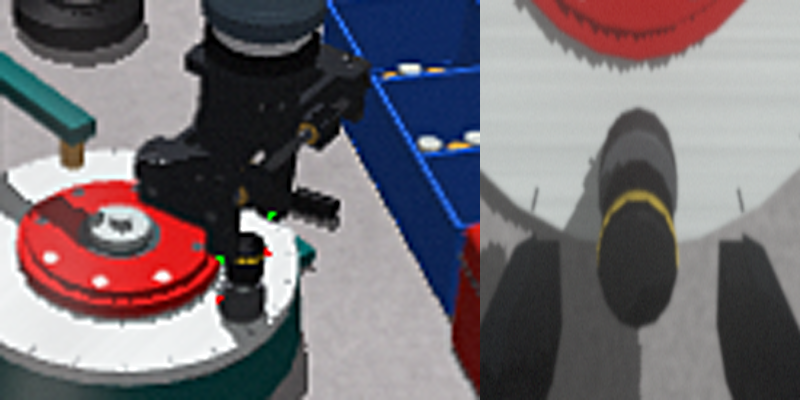

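The side crop has red dots at the reported fingertips and green dots 34 mm higher. The green dots match the real tips at about (240,260), so the true fingertips sit 34 mm above the reported TCP. The knob is midway between the open fingers. I'll lower by about 32 mm.

>>> move_arm(
  motion=[
    {"tx": 0.2,"ty": 0,"tz": 0,"wx": 0,"wy": 0,"wz": 0},
    {"tx": 0,"ty": 0,"tz": 0.5,"wx": 0,"wy": 0,"wz": 0},
    {"tx": 0,"ty": 0,"tz": 0.5,"wx": 0,"wy": 0,"wz": 0},
    {"tx": 0,"ty": 0,"tz": 0.5,"wx": 0,"wy": 0,"wz": 0},
    {"tx": 0,"ty": 0,"tz": 0.5,"wx": 0,"wy": 0,"wz": 0},
    {"tx": 0,"ty": 0,"tz": 0,"wx": 0,"wy": 0,"wz": 0},
  ],
)

```text
time_s: 7.18
position: [0.6398, -0.039, 0.0748]
ee_rot: [-3.141, -0.001, 2.285]
force: [0.5, -0.3, 0.4]
width: 0.0615
finger_force: 0.0
```

>>> move_arm(
  motion=[
    {"tx": 0,"ty": 0,"tz": 0.4,"wx": 0,"wy": 0,"wz": 0},
    {"tx": 0,"ty": 0,"tz": 0.4,"wx": 0,"wy": 0,"wz": 0},
    {"tx": 0,"ty": 0,"tz": 0.4,"wx": 0,"wy": 0,"wz": 0},
    {"tx": 0,"ty": 0,"tz": 0,"wx": 0,"wy": 0,"wz": 0},
  ],
)

```text
time_s: 7.68
position: [0.6399, -0.039, 0.063]
ee_rot: [-3.141, -0.001, 2.285]
force: [-0.0, -0.2, -0.3]
width: 0.0619
finger_force: 0.0
```

>>> move_arm(
  motion=[
    {"tx": 0,"ty": 0,"tz": 0,"wx": 0,"wy": 0,"wz": 0},
    {"tx": 0,"ty": 0,"tz": 0,"wx": 0,"wy": 0,"wz": 0},
    {"tx": 0,"ty": 0,"tz": 0,"wx": 0,"wy": 0,"wz": 0},
    {"tx": 0,"ty": 0,"tz": 0,"wx": 0,"wy": 0,"wz": 0},
    {"tx": 0,"ty": 0,"tz": 0,"wx": 0,"wy": 0,"wz": 0},
    {"tx": 0,"ty": 0,"tz": 0,"wx": 0,"wy": 0,"wz": 0},
  ],
  hand=0,
)

```text
time_s: 8.43
position: [0.6402, -0.0392, 0.0637]
ee_rot: [-3.142, 0.0, 2.285]
force: [0.2, -0.5, 0.6]
width: 0.027
finger_force: 30.0
```

The knob is gripped at 30 N. Now I'll draw the pin by 12 mm.

>>> move_arm(
  motion=[
    {"tx": 0,"ty": 0,"tz": -0.3,"wx": 0,"wy": 0,"wz": 0},
    {"tx": 0,"ty": 0,"tz": -0.3,"wx": 0,"wy": 0,"wz": 0},
    {"tx": 0,"ty": 0,"tz": -0.3,"wx": 0,"wy": 0,"wz": 0},
    {"tx": 0,"ty": 0,"tz": -0.3,"wx": 0,"wy": 0,"wz": 0},
    {"tx": 0,"ty": 0,"tz": 0,"wx": 0,"wy": 0,"wz": 0},
  ],
)

```text
time_s: 9.05
position: [0.64, -0.0393, 0.0754]
ee_rot: [-3.141, -0.0, 2.285]
force: [3.0, -3.9, -10.6]
width: 0.027
finger_force: 30.0
```

>>> move_arm(
  motion=[
    {"tx": 0.01,"ty": 0.27,"tz": 0,"wx": 0,"wy": 0,"wz": -0.026},
    {"tx": 0.014,"ty": 0.535,"tz": 0,"wx": 0,"wy": 0,"wz": -0.052},
    {"tx": 0.014,"ty": 0.535,"tz": 0,"wx": 0,"wy": 0,"wz": -0.052},
    {"tx": 0.014,"ty": 0.535,"tz": 0,"wx": 0,"wy": 0,"wz": -0.052},
    {"tx": 0.01,"ty": 0.27,"tz": 0,"wx": 0,"wy": 0,"wz": -0.026},
    {"tx": 0,"ty": 0,"tz": 0,"wx": 0,"wy": 0,"wz": 0},
  ],
)

```text
time_s: 9.8
position: [0.655, -0.0231, 0.0754]
ee_rot: [3.141, 0.0, 2.494]
force: [3.3, -2.6, -9.4]
width: 0.0271
finger_force: 30.0
```

>>> move_arm(
  motion=[
    {"tx": 0.01,"ty": 0.27,"tz": 0,"wx": 0,"wy": 0,"wz": -0.026},
    {"tx": 0.014,"ty": 0.535,"tz": 0,"wx": 0,"wy": 0,"wz": -0.052},
    {"tx": 0.014,"ty": 0.535,"tz": 0,"wx": 0,"wy": 0,"wz": -0.052},
    {"tx": 0.014,"ty": 0.535,"tz": 0,"wx": 0,"wy": 0,"wz": -0.052},
    {"tx": 0.014,"ty": 0.535,"tz": 0,"wx": 0,"wy": 0,"wz": -0.052},
    {"tx": 0.014,"ty": 0.535,"tz": 0,"wx": 0,"wy": 0,"wz": -0.052},
    {"tx": 0.01,"ty": 0.27,"tz": 0,"wx": 0,"wy": 0,"wz": -0.026},
    {"tx": 0,"ty": 0,"tz": 0,"wx": 0,"wy": 0,"wz": 0},
  ],
)

```text
time_s: 10.8
position: [0.6702, 0.0054, 0.0755]
ee_rot: [3.141, 0.001, 2.806]
force: [5.0, -1.1, -9.9]
width: 0.0272
finger_force: 30.0
```

>>> move_arm(
  motion=[
    {"tx": 0,"ty": 0,"tz": 0.1,"wx": 0,"wy": 0,"wz": 0},
    {"tx": 0,"ty": 0,"tz": 0.1,"wx": 0,"wy": 0,"wz": 0},
    {"tx": 0,"ty": 0,"tz": 0.05,"wx": 0,"wy": 0,"wz": 0},
    {"tx": 0,"ty": 0,"tz": 0,"wx": 0,"wy": 0,"wz": 0},
  ],
)

```text
time_s: 11.3
position: [0.67, 0.0051, 0.0731]
ee_rot: [3.141, 0.0, 2.805]
force: [4.8, -0.6, -8.1]
width: 0.027
finger_force: 30.0
```

>>> move_arm(
  motion=[
    {"tx": 0,"ty": 0,"tz": 0.04,"wx": 0,"wy": 0,"wz": 0},
    {"tx": 0,"ty": 0,"tz": 0.02,"wx": 0,"wy": 0,"wz": 0},
    {"tx": 0,"ty": 0,"tz": 0,"wx": 0,"wy": 0,"wz": 0},
  ],
)

```text
time_s: 11.68
position: [0.67, 0.005, 0.0726]
ee_rot: [3.141, 0.0, 2.805]
force: [4.9, -1.1, -7.4]
width: 0.027
finger_force: 30.0
```

>>> move_arm(
  motion=[
    {"tx": 0,"ty": 0,"tz": 0.03,"wx": 0,"wy": 0,"wz": 0},
    {"tx": 0,"ty": 0,"tz": 0.02,"wx": 0,"wy": 0,"wz": 0},
    {"tx": 0,"ty": 0,"tz": 0,"wx": 0,"wy": 0,"wz": 0},
  ],
)

```text
time_s: 12.05
position: [0.67, 0.005, 0.0723]
ee_rot: [3.141, 0.001, 2.805]
force: [3.6, -0.1, -4.8]
width: 0.027
finger_force: 30.0
```

The pin is now touching the ring. I'll lower a touch more, then open the fingers slightly so the knob is only loosely caged.

>>> move_arm(
  motion=[
    {"tx": 0,"ty": 0,"tz": 0.03,"wx": 0,"wy": 0,"wz": 0},
    {"tx": 0,"ty": 0,"tz": 0.01,"wx": 0,"wy": 0,"wz": 0},
    {"tx": 0,"ty": 0,"tz": 0,"wx": 0,"wy": 0,"wz": 0},
  ],
)

```text
time_s: 12.42
position: [0.67, 0.005, 0.072]
ee_rot: [3.141, 0.001, 2.805]
force: [2.9, -0.1, -2.0]
width: 0.0272
finger_force: 30.0
```

>>> move_arm(
  motion=[
    {"tx": 0,"ty": 0,"tz": 0,"wx": 0,"wy": 0,"wz": 0},
    {"tx": 0,"ty": 0,"tz": 0,"wx": 0,"wy": 0,"wz": 0},
    {"tx": 0,"ty": 0,"tz": 0,"wx": 0,"wy": 0,"wz": 0},
  ],
  hand=0.37,
)

```text
time_s: 12.8
position: [0.6696, 0.005, 0.0715]
ee_rot: [-3.141, -0.0, 2.805]
force: [-0.8, 0.0, -0.5]
width: 0.0326
finger_force: 0.0
```

>>> move_arm(
  motion=[
    {"tx": 0,"ty": 0.1,"tz": 0,"wx": 0,"wy": 0,"wz": -0.0097},
    {"tx": 0,"ty": 0.1,"tz": 0,"wx": 0,"wy": 0,"wz": -0.0097},
    {"tx": 0,"ty": 0.1,"tz": 0,"wx": 0,"wy": 0,"wz": -0.0097},
    {"tx": 0,"ty": 0.1,"tz": 0,"wx": 0,"wy": 0,"wz": -0.0097},
    {"tx": 0,"ty": 0.1,"tz": 0,"wx": 0,"wy": 0,"wz": -0.0097},
    {"tx": 0,"ty": 0.1,"tz": 0,"wx": 0,"wy": 0,"wz": -0.0097},
  ],
)

```text
time_s: 13.55
position: [0.6715, 0.0106, 0.0713]
ee_rot: [-3.141, -0.0, 2.864]
force: [-0.3, -2.7, -1.2]
width: 0.0327
finger_force: 1.4
```

Contact is made, and the riding drag is about 2.7 N. Now I'll feel for the hole in 2.5 mm steps.

>>> move_arm(
  motion=[
    {"tx": 0,"ty": 0.05,"tz": 0,"wx": 0,"wy": 0,"wz": -0.0049},
    {"tx": 0,"ty": 0.05,"tz": 0,"wx": 0,"wy": 0,"wz": -0.0049},
    {"tx": 0,"ty": 0.05,"tz": 0,"wx": 0,"wy": 0,"wz": -0.0049},
    {"tx": 0,"ty": 0.05,"tz": 0,"wx": 0,"wy": 0,"wz": -0.0049},
    {"tx": 0,"ty": 0.05,"tz": 0,"wx": 0,"wy": 0,"wz": -0.0049},
  ],
)

```text
time_s: 14.18
position: [0.6722, 0.0131, 0.0713]
ee_rot: [-3.142, -0.0, 2.888]
force: [-0.3, -3.5, -3.1]
width: 0.0329
finger_force: 1.7
```

>>> move_arm(
  motion=[
    {"tx": 0,"ty": 0.05,"tz": 0,"wx": 0,"wy": 0,"wz": -0.0049},
    {"tx": 0,"ty": 0.05,"tz": 0,"wx": 0,"wy": 0,"wz": -0.0049},
    {"tx": 0,"ty": 0.05,"tz": 0,"wx": 0,"wy": 0,"wz": -0.0049},
    {"tx": 0,"ty": 0.05,"tz": 0,"wx": 0,"wy": 0,"wz": -0.0049},
    {"tx": 0,"ty": 0.05,"tz": 0,"wx": 0,"wy": 0,"wz": -0.0049},
  ],
)

```text
time_s: 14.8
position: [0.6729, 0.0155, 0.0715]
ee_rot: [3.142, -0.0, 2.912]
force: [-0.9, -3.5, -2.2]
width: 0.0326
finger_force: 1.6
```

>>> move_arm(
  motion=[
    {"tx": 0,"ty": 0.05,"tz": 0,"wx": 0,"wy": 0,"wz": -0.0049},
    {"tx": 0,"ty": 0.05,"tz": 0,"wx": 0,"wy": 0,"wz": -0.0049},
    {"tx": 0,"ty": 0.05,"tz": 0,"wx": 0,"wy": 0,"wz": -0.0049},
    {"tx": 0,"ty": 0.05,"tz": 0,"wx": 0,"wy": 0,"wz": -0.0049},
    {"tx": 0,"ty": 0.05,"tz": 0,"wx": 0,"wy": 0,"wz": -0.0049},
  ],
)

```text
time_s: 15.42
position: [0.6734, 0.018, 0.0715]
ee_rot: [-3.142, -0.0, 2.937]
force: [-2.2, -3.6, -2.7]
width: 0.0324
finger_force: 1.7
```

>>> move_arm(
  motion=[
    {"tx": 0,"ty": 0.05,"tz": 0,"wx": 0,"wy": 0,"wz": -0.0049},
    {"tx": 0,"ty": 0.05,"tz": 0,"wx": 0,"wy": 0,"wz": -0.0049},
    {"tx": 0,"ty": 0.05,"tz": 0,"wx": 0,"wy": 0,"wz": -0.0049},
    {"tx": 0,"ty": 0.05,"tz": 0,"wx": 0,"wy": 0,"wz": -0.0049},
    {"tx": 0,"ty": 0.05,"tz": 0,"wx": 0,"wy": 0,"wz": -0.0049},
  ],
)

```text
time_s: 16.05
position: [0.6739, 0.0204, 0.0715]
ee_rot: [-3.142, -0.0, 2.961]
force: [-1.8, -3.1, -2.1]
width: 0.0331
finger_force: 1.6
```

>>> move_arm(
  motion=[
    {"tx": 0,"ty": 0.05,"tz": 0,"wx": 0,"wy": 0,"wz": -0.0049},
    {"tx": 0,"ty": 0.05,"tz": 0,"wx": 0,"wy": 0,"wz": -0.0049},
    {"tx": 0,"ty": 0.05,"tz": 0,"wx": 0,"wy": 0,"wz": -0.0049},
    {"tx": 0,"ty": 0.05,"tz": 0,"wx": 0,"wy": 0,"wz": -0.0049},
    {"tx": 0,"ty": 0.05,"tz": 0,"wx": 0,"wy": 0,"wz": -0.0049},
  ],
)

```text
time_s: 16.68
position: [0.6744, 0.0229, 0.0715]
ee_rot: [-3.142, -0.0, 2.986]
force: [-1.6, -3.5, -2.4]
width: 0.0326
finger_force: 1.6
```

>>> move_arm(
  motion=[
    {"tx": 0,"ty": 0.05,"tz": 0,"wx": 0,"wy": 0,"wz": -0.0049},
    {"tx": 0,"ty": 0.05,"tz": 0,"wx": 0,"wy": 0,"wz": -0.0049},
    {"tx": 0,"ty": 0.05,"tz": 0,"wx": 0,"wy": 0,"wz": -0.0049},
    {"tx": 0,"ty": 0.05,"tz": 0,"wx": 0,"wy": 0,"wz": -0.0049},
    {"tx": 0,"ty": 0.05,"tz": 0,"wx": 0,"wy": 0,"wz": -0.0049},
  ],
)

```text
time_s: 17.3
position: [0.6747, 0.0253, 0.0715]
ee_rot: [-3.142, -0.0, 3.01]
force: [-2.2, -2.5, -2.2]
width: 0.0322
finger_force: 1.7
```

>>> move_arm(
  motion=[
    {"tx": 0,"ty": 0.05,"tz": 0,"wx": 0,"wy": 0,"wz": -0.0049},
    {"tx": 0,"ty": 0.05,"tz": 0,"wx": 0,"wy": 0,"wz": -0.0049},
    {"tx": 0,"ty": 0.05,"tz": 0,"wx": 0,"wy": 0,"wz": -0.0049},
    {"tx": 0,"ty": 0.05,"tz": 0,"wx": 0,"wy": 0,"wz": -0.0049},
    {"tx": 0,"ty": 0.05,"tz": 0,"wx": 0,"wy": 0,"wz": -0.0049},
  ],
)

```text
time_s: 17.92
position: [0.6751, 0.0278, 0.0715]
ee_rot: [3.142, 0.0, 3.035]
force: [-1.8, -3.9, -2.0]
width: 0.0331
finger_force: 1.7
```

>>> move_arm(
  motion=[
    {"tx": 0,"ty": 0.05,"tz": 0,"wx": 0,"wy": 0,"wz": -0.0049},
    {"tx": 0,"ty": 0.05,"tz": 0,"wx": 0,"wy": 0,"wz": -0.0049},
    {"tx": 0,"ty": 0.05,"tz": 0,"wx": 0,"wy": 0,"wz": -0.0049},
    {"tx": 0,"ty": 0.05,"tz": 0,"wx": 0,"wy": 0,"wz": -0.0049},
    {"tx": 0,"ty": 0.05,"tz": 0,"wx": 0,"wy": 0,"wz": -0.0049},
  ],
)

```text
time_s: 18.55
position: [0.6754, 0.0304, 0.0716]
ee_rot: [3.142, 0.0, 3.059]
force: [-0.9, -3.6, -1.6]
width: 0.0322
finger_force: 1.5
```

>>> move_arm(
  motion=[
    {"tx": 0,"ty": 0.05,"tz": 0,"wx": 0,"wy": 0,"wz": -0.0049},
    {"tx": 0,"ty": 0.05,"tz": 0,"wx": 0,"wy": 0,"wz": -0.0049},
    {"tx": 0,"ty": 0.05,"tz": 0,"wx": 0,"wy": 0,"wz": -0.0049},
    {"tx": 0,"ty": 0.05,"tz": 0,"wx": 0,"wy": 0,"wz": -0.0049},
    {"tx": 0,"ty": 0.05,"tz": 0,"wx": 0,"wy": 0,"wz": -0.0049},
  ],
)

```text
time_s: 19.18
position: [0.6757, 0.0331, 0.0718]
ee_rot: [3.141, 0.001, 3.084]
force: [0.4, -0.1, -0.2]
width: 0.0326
finger_force: 0.0
```

The contact force vanished, so the knob has jumped ahead, which suggests the pin has dropped in. I'll check with a small gentle push.

>>> move_arm(
  motion=[
    {"tx": 0,"ty": 0.05,"tz": 0,"wx": 0,"wy": 0,"wz": -0.0049},
    {"tx": 0,"ty": 0.05,"tz": 0,"wx": 0,"wy": 0,"wz": -0.0049},
    {"tx": 0,"ty": 0,"tz": 0,"wx": 0,"wy": 0,"wz": 0},
  ],
)

```text
time_s: 19.55
position: [0.6755, 0.0338, 0.0715]
ee_rot: [3.142, -0.0, 3.093]
force: [0.1, 0.6, 0.0]
width: 0.0327
finger_force: 0.0
```

>>> move_arm(
  motion=[
    {"tx": 0,"ty": 0.05,"tz": 0,"wx": 0,"wy": 0,"wz": -0.0049},
    {"tx": 0,"ty": 0.05,"tz": 0,"wx": 0,"wy": 0,"wz": -0.0049},
    {"tx": 0,"ty": 0,"tz": 0,"wx": 0,"wy": 0,"wz": 0},
  ],
)

```text
time_s: 19.92
position: [0.6756, 0.0348, 0.0715]
ee_rot: [-3.142, 0.0, 3.103]
force: [-0.3, 0.9, 0.3]
width: 0.0325
finger_force: 0.0
```

```bash
python3 - <<'E'
from h import *
s,T=tcp(); b=snap('side'); a=snap('wrist'); c=snap('scene')
print('side',rec('side',b,'knob'),'scene',rec('scene',c,'knob'),'wrist',rec('wrist',a,'knob',T))
g=b['color'][160:260,320:420]; e=c['color'][220:320,300:400]
r=lambda i,w,h:cv2.resize(i,(w,h),interpolation=cv2.INTER_CUBIC)
cv2.imwrite('pics/w7.png',np.vstack([np.hstack([r(g,300,300),r(e,300,300)]),r(a['color'][180:340,160:480],600,300)])[:,:,::-1])
E
```

```text
side [] scene [(0.5, array([0.6884, 0.032 , 0.1191]))] wrist [(0.89, array([0.6711, 0.0332, 0.1323]))]
```

View pics/w7.png

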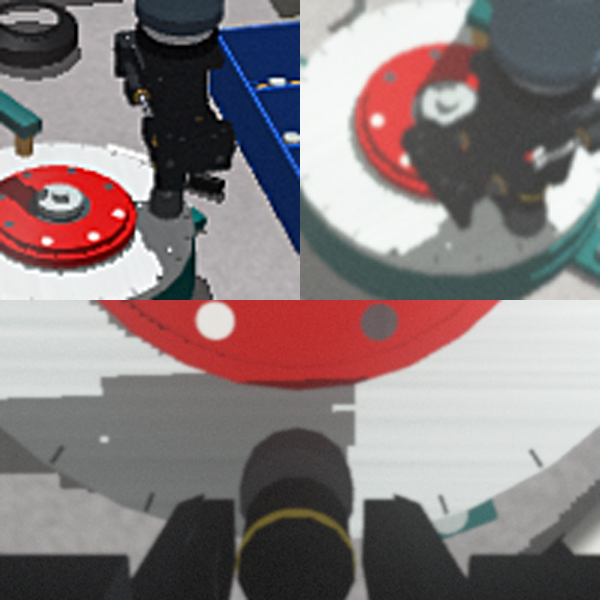

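The wrist crop shows the knob (x 237–355) caged between the fingers (inner edges at x = 233 and 364). The trailing left finger still has about 1 mm of clearance, which fits the knob jumping ahead. I'll push a little more to check the lock.

>>> move_arm(
  motion=[
    {"tx": 0,"ty": 0.05,"tz": 0,"wx": 0,"wy": 0,"wz": -0.0049},
    {"tx": 0,"ty": 0.05,"tz": 0,"wx": 0,"wy": 0,"wz": -0.0049},
    {"tx": 0,"ty": 0,"tz": 0,"wx": 0,"wy": 0,"wz": 0},
  ],
)

```text
time_s: 20.6
position: [0.6756, 0.0358, 0.0715]
ee_rot: [-3.142, 0.0, 3.113]
force: [0.3, -0.4, -0.8]
width: 0.0329
finger_force: 0.0
```

>>> move_arm(
  motion=[
    {"tx": 0,"ty": 0.05,"tz": 0,"wx": 0,"wy": 0,"wz": 0},
    {"tx": 0,"ty": 0.05,"tz": 0,"wx": 0,"wy": 0,"wz": 0},
    {"tx": 0,"ty": 0,"tz": 0,"wx": 0,"wy": 0,"wz": 0},
  ],
)

```text
time_s: 20.98
position: [0.6756, 0.0366, 0.0715]
ee_rot: [-3.141, 0.0, 3.113]
force: [0.1, -0.1, -0.7]
width: 0.033
finger_force: 0.5
```

>>> move_arm(
  motion=[
    {"tx": 0,"ty": 0.05,"tz": 0,"wx": 0,"wy": 0,"wz": 0},
    {"tx": 0,"ty": 0,"tz": 0,"wx": 0,"wy": 0,"wz": 0},
  ],
)

```text
time_s: 21.22
position: [0.6757, 0.0371, 0.0715]
ee_rot: [-3.141, 0.0, 3.113]
force: [0.2, -1.6, -1.4]
width: 0.0328
finger_force: 0.7
```

>>> move_arm(
  motion=[
    {"tx": 0,"ty": 0.05,"tz": 0,"wx": 0,"wy": 0,"wz": 0},
    {"tx": 0,"ty": 0.05,"tz": 0,"wx": 0,"wy": 0,"wz": 0},
    {"tx": 0,"ty": 0,"tz": 0,"wx": 0,"wy": 0,"wz": 0},
  ],
)

```text
time_s: 21.6
position: [0.6758, 0.0376, 0.0716]
ee_rot: [-3.141, 0.0, 3.113]
force: [0.7, -5.4, 0.1]
width: 0.0326
finger_force: 2.5
```

>>> move_arm(
  motion=[
    {"tx": 0,"ty": 0.05,"tz": 0,"wx": 0,"wy": 0,"wz": 0},
    {"tx": 0,"ty": 0,"tz": 0,"wx": 0,"wy": 0,"wz": 0},
  ],
)

```text
time_s: 21.85
position: [0.6758, 0.0378, 0.0716]
ee_rot: [-3.14, 0.0, 3.113]
force: [0.2, -6.7, -0.9]
width: 0.0325
finger_force: 3.0
```

Resistance has risen to 6.7 N with hardly any movement, so the turntable is locked. I'll back off to unload the pin, open, retreat straight up, then compare with the first close view of the pin at home.

>>> move_arm(
  motion=[
    {"tx": 0,"ty": -0.15,"tz": 0,"wx": 0,"wy": 0,"wz": 0},
    {"tx": 0,"ty": -0.15,"tz": 0,"wx": 0,"wy": 0,"wz": 0},
    {"tx": 0,"ty": 0,"tz": 0,"wx": 0,"wy": 0,"wz": 0},
    {"tx": 0,"ty": 0,"tz": 0,"wx": 0,"wy": 0,"wz": 0},
    {"tx": 0,"ty": 0,"tz": 0,"wx": 0,"wy": 0,"wz": 0},
    {"tx": 0,"ty": 0,"tz": 0,"wx": 0,"wy": 0,"wz": 0},
  ],
  hand=0.7,
)

```text
time_s: 22.6
position: [0.6756, 0.0358, 0.0715]
ee_rot: [3.142, 0.0, 3.113]
force: [0.0, 0.4, -0.4]
width: 0.0616
finger_force: 0.0
```

>>> move_arm(
  motion=[
    {"tx": 0,"ty": 0,"tz": -1,"wx": 0,"wy": 0,"wz": 0},
    {"tx": 0,"ty": 0,"tz": -1.6,"wx": 0,"wy": 0,"wz": 0},
    {"tx": 0,"ty": 0.2,"tz": -2,"wx": 0,"wy": 0,"wz": 0},
    {"tx": 0,"ty": 0,"tz": 0,"wx": 0,"wy": 0,"wz": 0},
    {"tx": 0,"ty": 0,"tz": 0,"wx": 0,"wy": 0,"wz": 0},
  ],
)

```text
time_s: 23.22
position: [0.6757, 0.0378, 0.1178]
ee_rot: [-3.142, 0.0, 3.113]
force: [0.0, -0.4, 0.2]
width: 0.0616
finger_force: 0.0
```

```bash
python3 - <<'E'
from h import *
s,T=tcp(); print(s['time_s'],np.round(s['position'],4),np.round(s['ee_rot'],3),np.round(s['force'],2),s['width'])
a=snap('wrist'); cv2.imwrite('pics/w8.png',a['color'][:,:,::-1])
def feat(img):
    h=cv2.cvtColor(img,cv2.COLOR_BGR2HSV); roi=h[220:320,270:370]
    m=((roi[...,0]>18)&(roi[...,0]<35)&(roi[...,1]>110)&(roi[...,2]>60))
    y,x=np.nonzero(m); 
    r=h[20:240,150:490]; red=((r[...,0]<8)|(r[...,0]>172))&(r[...,1]>150); yy,xx=np.nonzero(red)
    return dict(n=len(x),x=(x.min()+270,x.max()+270),top=y.min()+220,bot=y.max()+220,redbottom=yy.max()+20,redx=(xx.min()+150,xx.max()+150))
old=cv2.imread('pics/w3.png'); new=cv2.imread('pics/w8.png')
print(feat(old)); print(feat(new)); print(rec('wrist',a,'knob',T))
for im,TT in ((old,np.load('T3.npy')),(new,T)):
    F=feat(im); n=plane(a,(F['redx'][0]/2+F['redx'][1]/2,F['redbottom']),.084,TT); k=plane(a,(sum(F['x'])/2,F['top']),.119,TT); print(n,k,np.linalg.norm((k-n)[:2]))
np.save('T8.npy',T)
E
```

```text
23.225 [0.6757 0.0378 0.1178] [-3.142  0.     3.113] [ 0.01 -0.39  0.23] 0.06156265084876605
{'n': 154, 'x': (np.int64(298), np.int64(340)), 'top': np.int64(252), 'bot': np.int64(266), 'redbottom': np.int64(206), 'redx': (np.int64(199), np.int64(440))}
{'n': 74, 'x': (np.int64(293), np.int64(333)), 'top': np.int64(255), 'bot': np.int64(266), 'redbottom': np.int64(208), 'redx': (np.int64(195), np.int64(436))}
[(0.9, array([0.6741, 0.0328, 0.126 ]))]
[ 0.61955517 -0.01500617  0.084     ] [ 0.63176559 -0.029509    0.119     ] 0.018958541032323497
[0.64356378 0.03665697 0.084     ] [0.66288966 0.03496295 0.119     ] 0.01939998897601532
```

The flange-edge-to-yellow-band offset is 47 px against 46 px at the start, and the band is no wider. The knob is back at its home height, about 0.83 rad on, and the gripper is clear.

```bash
python3 -c "
from cell import ctrl
print(ctrl.hand_in())"
```

```text
the job is handed in; nothing more can be done
None
```

I turned the flange about 0.83 rad anticlockwise to the next hole, where the pin dropped home and locked (checked by a gentle push and by knob height in the camera), then let go of the knob and handed the job in at about 23 s; no verdict was returned.

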